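Seat the lens in its barrel and turn the retaining ring down over it

ROBOT

A 6-joint arm with a two-finger parallel gripper is mounted at the origin on the work surface; the furniture and walls round the work are solid. World frame = base frame: x ahead of the robot, y to its left, z up, the work surface at z = 0. Lengths are in m, angles in rad, forces in N, time in s.
With the tool pointing down it reaches from about 0.375 to 0.925 m from the base axis. Payload 5.7 kg.
Tool frame: the origin (TCP) lies midway between the tips of the shut fingers; the grasp point (between the pads) lies 19 mm behind it; z points along the fingers, y is the line along which they close (so a half turn about z gives the same grasp; the last joint's range is limited). The gripper opens to 88 mm and grips with 3 to 60 N. Pads are 20 mm wide; open, the fingers measure 115 mm over their backs; the gripper's body (75 mm by 178 mm) begins 61 mm behind the grasp point.
Start: joints at [1.167, 0.359, 1.51, -0, 1.272, -0.115], TCP at [0.171, 0.575, 0.223] pointing down, gripper open.
Joint ranges: [-2.97, 2.97], [-1.01, 2.36], [0.21, 2.38], [-0.96, 4.11], [0.2, 2.71], [-2.98, 2.98]. Speed limits (rad/s): [2.39, 2.39, 3.14, 3.14, 3.14, 3.14].

INTERFACE

Orientations are given as a unit quaternion [x, y, z, w].
In Python, from bench import move_ptp, servo_line, goto_joints, move_gripper, sleep, inverse_kinematics, capture, PlanningError, close_job, spot_in, silhouettes, current_clock, current_joint_pos, current_qvel, current_joint_torque, current_position, current_orientation, current_force, current_torque, current_finger_gap, current_grip_force gives the robot as it stands. Calls block until the motion is done:
- move_ptp(position, orientation): joint-space move of the TCP to a pose.
- servo_line(position, orientation=None, rate=0.15, contact_N=None): straight line of the TCP; orientation=None keeps the orientation; rate is the mean speed in m/s. With contact_N (N) it stops when the force on the tool has changed by that much, and returns True; else False.
- goto_joints(angles): joint-space move.
- move_gripper(opening): finger opening in m; the grip force is fixed at half the most; returns when the fingers have stopped.
- sleep(seconds).
- inverse_kinematics(position, orientation): joint angles nearest the present ones, or None.
- capture(name): name is "scene" or "top" or "wrist"; returns a dict with "image" (480x640x3 uint8, blue, green, red), "range_z" (480x640 float32, m along the optical axis (not along the pixel's ray), 0 where there is no reading), "intrinsics" (3x3 intrinsics, pixels), "k1" (the pictures are not rectified: a ray, as slopes to the right and down, at radius r is drawn at 1 + k1 r^2 times it, then the intrinsics apply), "R" (3x3) and "t" (3): a world point X has camera coordinates R X + t. Camera axes: x right, y down, z forward; pixel columns grow to the right and rows downward; lengths in m; the calibration is good to about 2 mm. A picture is of the moment at which its call begins.
A pose or a line that the arm cannot do raises PlanningError and nothing moves.
- close_job(): hands the job in; it is judged then, once.
Trained networks look in the newest picture that a camera, given by its name, has taken for a name from the list of things; names that differ only in an ending like _2 or _b are one class to them, and where a whole thing is asked for, a point or a joint stands for the part that bears it (a point fixed in the world has none). Each returns a list of dicts, best first, with "conf" (0 to 1); they miss things now and then, are a little off and sometimes report something else, mostly with a low value. They report only what shows in the picture. A call takes as long as a camera call. They do not tell look-alikes from the thing itself.
- spot_in(camera, query): "xy" ([column, row] in pixels, amid what is visible of it).
- silhouettes(camera, query): "region" (480x640 bool, what is visible of it) and "xy" ([column, row] in pixels, amid what is visible of it).
Readings, each from a call of its own:
- current_clock(): time.
- current_joint_pos(): joint angles.
- current_qvel(): joint speeds.
- current_joint_torque(): joint torques, N m.
- current_position(): TCP position.
- current_orientation(): TCP orientation.
- current_force(): force on the tool from outside, world axes, zero at the start.
- current_torque(): the same for the moment, N m.
- current_finger_gap(): finger opening in m.
- current_grip_force(): force on a finger pad.
Only numpy, scipy, OpenCV 4.12 (cv2) and the standard library are available. Lean on these libraries where they do the work, as an engineer would, in place of code of your own. Each camera call takes 0.05 s, during which the arm holds its last target. There are 200 camera calls.

TASK

Drop the eared lens (the aluminium tube with an oblong flange, not the similar tube with a round foot) upright into the bolted-down grey barrel so that it sits flat on the seat, its ears along the oblong pocket. Then turn the retaining ring clockwise, seen from above, by its lever post as far as it goes, so that its jaws lie over the lens's ears, and let go.

Things in the scene. Friction and masses are not known exactly. Their poses are not given: they have to be found in the camera images.
- lens: Loose aluminium lens with a glass top, 0.12 kg: upright tube 30 mm in diameter (the grip) on an oblong flange 60 mm long (own x), 30 mm wide (own y), 8 mm thick; 54 mm high in all. Origin at the centre of the underside, z up. A half turn about z makes no difference. A similar tube, as high, with a round foot 37 mm across stands near by and is not wanted.
- barrel: Fixed grey barrel, 92 mm in diameter, on a 116 mm square foot; origin at the centre of its underside on the table, z up. Its oblong pocket is 74 mm long (own x), 44 mm wide (own y); flat seat 20 mm and rim 30 mm above the origin. The lens goes in with own x along the barrel's x, either way round, to within 12 degrees; 7 mm clearance each side.
- ring (a joint): Turn in rad of the dark steel ring captive on the barrel: 0 to 0.1 at the start (open), clockwise from above to a stop at 1.4, sinking 3 mm. Light friction (2 N at the post); stays where left. Two inward jaws 44 mm apart lie beside the pocket's long sides when open (the flange passes between), over the flange's ears when turned. Open, the ring's top is 41 mm above the table.
- post_top (a point): Centre of the top of the ring's lever post, an upright round steel pin 14 mm in diameter, 66 mm from the barrel's axis, top 85 mm above the table and 44 mm above the ring when open. From the barrel's own x (anticlockwise from above) it lies at 220 degrees at ring = 0 and at 140 degrees at 1.4 rad. It can be pinched and led round the arc, or pushed.
Mind the look-alikes: they are no part of the job. What is shaped like the lens but green or purple is not meant.

How it is judged:
On the way:
1. the lens is seated in the barrel while the ring is still open (z of lens in the frame of barrel between 0.016 and 0.024 m and horizontal distance between lens and barrel below 0.012 m and angle between lens's own z axis and vertical below 0.1 rad and value of joint ring below 0.5 rad), for 0.2 s.
At the end, for the whole second after the job is handed in: The eared lens stands upright (within 0.1 rad) on the barrel's seat (underside within 4 mm of seat height, centre within 12 mm of the barrel's axis, ears within 0.4 rad of the pocket's length), and the ring is turned past 1.15 rad; both are at rest (z of lens in the frame of barrel between 0.016 and 0.024 m and horizontal distance between lens and barrel below 0.012 m and angle between lens's own z axis and vertical below 0.1 rad and angle between the x axis of lens and the x axis of barrel, either way round below 0.4 rad and value of joint ring above 1.15 rad and velocity of joint ring between -0.05 and 0.05 rad/s and linear speed of lens below 0.02 m/s); the robot touches nothing.
It also fails if it takes over 48 s, if anything falls off the work surface, if the arm or the gripper's body presses on something with over 40 N, if the wrist force passes 120 N, or if a joint passes its speed limit or range.

## Working session

There is one attempt and no reset: what is moved stays moved. The work goes in short steps, each a Python script; the robot and the scene stay as the last script left them, time stands still between calls to the robot, and variables do not carry over. Pictures are saved under pics/ and viewed, at most 10 in all, crops included, and the job is handed in when it is done.

```bash
mkdir -p pics; cat > h.py <<'E'
import numpy as np, cv2, pickle
from bench import *
def cloud(c):
    K=c["intrinsics"];k1=c["k1"];d=c["range_z"]
    v,u=np.mgrid[:480,:640]
    x=(u-K[0,2])/K[0,0];y=(v-K[1,2])/K[1,1]
    a,b=x.copy(),y.copy()
    for _ in range(6):
        s=1+k1*(a*a+b*b);a,b=x/s,y/s
    P=np.stack([a*d,b*d,d],-1)
    W=(P-np.array(c["t"]))@np.array(c["R"])
    W[d<=0]=np.nan
    return W
E
python3 - <<'E'
from h import *
for n in ["scene","top"]:
    c=capture(n);cv2.imwrite(f"pics/{n}.png",c["image"]);W=cloud(c)
    print(n,np.array(c["R"]).round(2).tolist(),np.array(c["t"]).round(2))
    D={'c':c}
    for q in ["lens","barrel","ring","post_top"]:
        r=silhouettes(n,q);D[q]=r
        for o in r:
            m=o["region"];p=W[m];p=p[~np.isnan(p[:,0])]
            print(n,q,round(o["conf"],2),np.round(o["xy"]),m.sum(),np.median(p,0).round(3),p.max(0).round(3) if len(p) else 0)
    print([ (round(o["conf"],2),np.round(o["xy"]).tolist()) for o in spot_in(n,"post_top")])
    pickle.dump(D,open(n+".pkl","wb"))
print(current_clock(),current_orientation())
E
```

```text
scene [[0.82, -0.57, 0.01], [-0.37, -0.55, -0.74], [0.43, 0.61, -0.67]] [-0.37  0.31  0.94]
scene lens 0.95 [331. 271.] 483 [0.495 0.03  0.024] [0.53  0.06  0.058]
scene lens 0.71 [290. 243.] 469 [0.475 0.149 0.02 ] [0.525 0.226 0.057]
scene lens 0.66 [273. 218.] 379 [0.478 0.25  0.026] [0.515 0.29  0.056]
scene lens 0.61 [233. 194.] 335 [0.443 0.37  0.027] [0.487 0.46  0.058]
scene barrel 0.56 [384. 323.] 2779 [ 0.505 -0.142  0.019] [ 0.572 -0.067  0.088]
scene ring 0.61 [379. 320.] 812 [ 0.509 -0.142  0.039] [ 0.562 -0.087  0.088]
scene post_top 0.78 [382. 322.] 876 [ 0.508 -0.143  0.039] [ 0.59  -0.079  0.088]
[(0.74, [382.0, 322.0])]
top [[-0.02, -1.0, -0.02], [-0.99, 0.03, -0.13], [0.13, 0.01, -0.99]] [0.12 0.5  0.95]
top lens 0.86 [362. 241.] 416 [0.499 0.041 0.023] [0.534 0.057 0.057]
top lens 0.69 [302. 252.] 438 [0.478 0.159 0.012] [0.513 0.178 0.058]
top lens 0.61 [253. 251.] 423 [0.483 0.257 0.026] [0.516 0.287 0.058]
top lens 0.58 [194. 271.] 438 [0.447 0.374 0.037] [0.468 0.416 0.057]
top lens 0.52 [462. 232.] 968 [ 0.512 -0.147  0.039] [ 0.569 -0.082  0.087]
top barrel 0.8 [446. 236.] 3214 [ 0.512 -0.125  0.018] [ 0.578 -0.068  0.087]
top ring 0.88 [462. 234.] 1032 [ 0.51  -0.142  0.039] [ 0.561 -0.082  0.087]
top post_top 0.94 [461. 232.] 874 [ 0.512 -0.143  0.039] [ 0.569 -0.083  0.087]
[(0.8, [461.0, 233.0])]
0.6 [ 1.43881890e-01  9.89594866e-01 -6.16188123e-05 -7.66975941e-06]
```

```bash
python3 - <<'E'
import cv2
a=cv2.imread("pics/top.png")[180:330,140:540]
cv2.imwrite("pics/topc.png",cv2.resize(a,(800,300),interpolation=cv2.INTER_CUBIC))
E
```

```text
(no output)
```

View pics/topc.png

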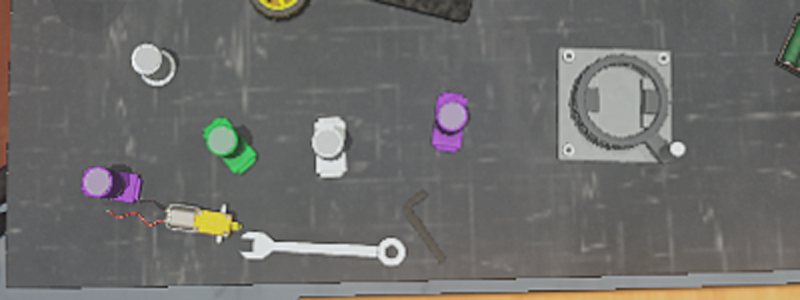

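View pics/scene.png

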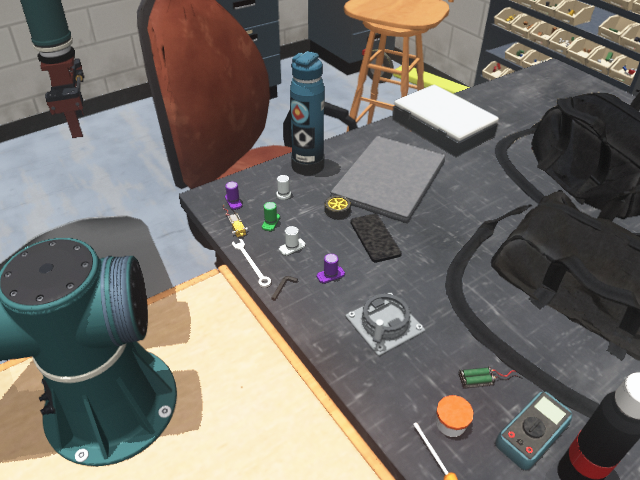

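The top view shows the white eared lens at about (302,252), with its ears along world x. The round-foot decoy is at about (215,212). The barrel is at about (449,232), with its pocket along world x and the post at about (478,254). I'll measure more closely with the wrist camera.

```bash
cat >> h.py <<'E'
from scipy.spatial.transform import Rotation as Ro
def down(a):  # tool z down, tool y along world angle a
    y=np.array([np.cos(a),np.sin(a),0]);z=np.array([0,0,-1.])
    return Ro.from_matrix(np.stack([np.cross(y,z),y,z],1)).as_quat()
E
python3 - <<'E'
from h import *
print("y axis",Ro.from_quat(current_orientation()).as_matrix()[:,1].round(2))
a0=np.arctan2(*Ro.from_quat(current_orientation()).as_matrix()[[1,0],1])
A=np.pi/2 if np.cos(a0-np.pi/2)>0 else -np.pi/2
ims=[]
for n,p in [("L",(0.478,0.158,0.24)),("B",(0.512,-0.13,0.26))]:
    move_ptp(p,down(A)); sleep(.2)
    c=capture("wrist");ims.append(c["image"]);D={'c':c}
    W=cloud(c);print(n,A,current_clock(),current_joint_pos(), -np.array(c["R"]).T@c["t"])
    for q in ["lens","barrel","ring","post_top"]:
        D[q]=silhouettes("wrist",q)
        for o in D[q]:
            p=W[o["region"]];p=p[~np.isnan(p[:,0])]
            if len(p): print(q,round(o["conf"],2),np.round(o["xy"]),len(p),np.median(p,0).round(3))
    pickle.dump(D,open(n+".pkl","wb"))
cv2.imwrite("pics/w.png",cv2.resize(np.hstack(ims),(800,300)))
E
```

```text
y axis [ 0.28  0.96 -0.  ]
L 1.5707963267948966 2.725 [ 1.83022851e-01  2.02750422e-01  1.69041387e+00  5.50654782e-05
  1.24853264e+00 -1.38873781e+00] [0.40767875 0.15752869 0.40201822]
lens 0.97 [413. 218.] 1342 [0.478 0.254 0.039]
lens 0.93 [323. 214.] 1201 [0.472 0.159 0.048]
lens 0.81 [521. 188.] 1667 [0.445 0.37  0.037]
lens 0.72 [221. 233.] 1430 [0.496 0.043 0.032]
lens 0.24 [ 86. 239.] 9466 [ 0.505 -0.125  0.021]
barrel 0.63 [ 83. 238.] 9427 [ 0.505 -0.124  0.021]
ring 0.93 [ 56. 237.] 3313 [ 0.503 -0.151  0.04 ]
post_top 0.61 [ 55. 239.] 3636 [ 0.504 -0.151  0.04 ]
B 1.5707963267948966 4.2917 [-3.77487312e-01  2.21474101e-01  1.61308633e+00  1.68736017e-04
  1.30720015e+00 -1.95002507e+00] [ 0.44190425 -0.12990164  0.42200931]
lens 0.75 [562. 188.] 1869 [0.479 0.15  0.025]
lens 0.59 [461. 202.] 1654 [0.5   0.033 0.021]
lens 0.59 [630. 186.] 926 [0.481 0.248 0.008]
barrel 0.6 [322. 211.] 8497 [ 0.509 -0.13   0.02 ]
ring 0.4 [323. 210.] 8515 [ 0.509 -0.13   0.02 ]
post_top 0.58 [301. 213.] 2882 [ 0.51  -0.144  0.041]
```

View pics/w.png

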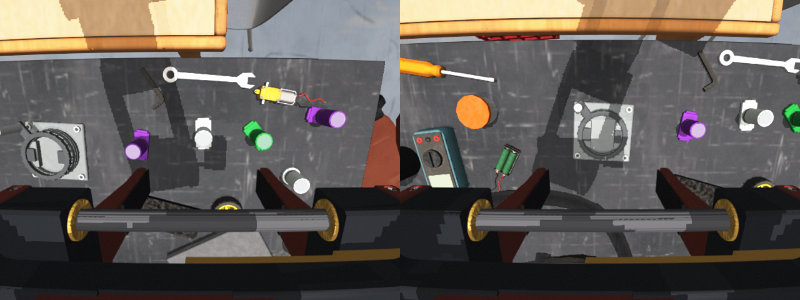

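The wrist views agree: the eared lens is at wrist pixel (323,214) and the barrel at (322,211), with the ring open. Next I'll fit poses to the clouds.

```bash
cat > fit.py <<'E'
from h import *
def near(W,c,r):
    P=W.reshape(-1,3);P=P[~np.isnan(P[:,0])]
    return P[np.hypot(P[:,0]-c[0],P[:,1]-c[1])<r]
def circ(P):
    A=np.c_[2*P[:,:2],np.ones(len(P))];s=np.linalg.lstsq(A,(P[:,:2]**2).sum(1),rcond=None)[0]
    return np.r_[s[:2],np.sqrt(s[2]+s[0]**2+s[1]**2)]
def mar(P):
    (x,y),(w,h),a=cv2.minAreaRect((P[:,:2]*1000).astype(np.float32)); return np.round([x,y,w,h,a],1)
if __name__=="__main__":
  for n in ["scene","top","L","B"]:
    W=cloud(pickle.load(open(n+".pkl","rb"))["c"]); 
    P=near(W,(0.475,0.156),0.05)
    t=P[P[:,2]>.050]; f=P[(P[:,2]>.004)&(P[:,2]<.013)]
    print(n,"lens top",len(t),np.median(t,0).round(4) if len(t) else 0,((t.min(0)+t.max(0))/2).round(4) if len(t) else 0)
    if len(f)>10:
        q=f[:,:2]-f[:,:2].mean(0);print("  flange",len(f),f.mean(0).round(4),mar(f))
    P=near(W,(0.51,-0.13),0.095)
    f=P[P[:,2]>.004]; r=P[(P[:,2]>.037)&(P[:,2]<.046)];p=P[P[:,2]>.078]
    if len(r)<50: continue
    # outer radius filter
    c=circ(r)
    for _ in range(5):
        d=np.hypot(*(r[:,:2]-c[:2]).T); c=circ(r[(d>.036)&(d<.050)])
    print("  foot",mar(f[f[:,2]<.03]),"ring",c.round(4),"post",len(p),p.mean(0).round(4) if len(p) else 0, "ang",np.degrees(np.arctan2(*(p.mean(0)-np.r_[c[:2],0])[[1,0]])).round(1)if len(p) else 0)
    print("  z",np.histogram(P[:,2],np.arange(0,.095,.005))[0])
E
python3 fit.py
```

```text
scene lens top 100 [0.4798 0.156  0.053 ] [0.4796 0.1568 0.0538]
  flange 149 [0.4752 0.1531 0.0073] [480.8 156.5  60.1  31.5   3.4]
  foot [ 514.9 -131.4  115.7  116.3   87.3] ring [ 0.5149 -0.1319  0.0417] post 50 [ 0.461  -0.1715  0.0828] ang -143.7
  z [909 724 174 388 194 209 104 524 189   9  17  10  14  12  13  14  37   5]
top lens top 175 [0.4829 0.1606 0.053 ] [0.4831 0.1606 0.054 ]
  flange 190 [0.4796 0.1595 0.0068] [482.9 156.9  38.5  59.   88.3]
  foot [ 505.1 -143.5  146.1  136.5   87.3] ring [ 0.5171 -0.1285  0.0416] post 48 [ 0.4645 -0.1661  0.0829] ang -144.5
  z [1001  853  155  550  205  154   89  604  238    8    2    3    4    5
    6    8   34    9]
L lens top 57746 [0.4539 0.156  0.3477] [0.471  0.156  0.2066]
  flange 482 [0.4694 0.1591 0.0079] [479.9 160.8  32.9  57.7  89.3]
  foot [ 515.2 -129.7  116.7  116.4   86.6] ring [ 0.5147 -0.1288  0.0419] post 66 [ 0.462  -0.1627  0.0814] ang -147.3
  z [3364 2548  445 1122  984  757  285 1371 1496   45   56   53   56   57
   61   48   49    1]
B lens top 592 [0.4807 0.1568 0.0545] [0.4805 0.1586 0.0535]
  flange 713 [0.4792 0.1542 0.0079] [480.6 157.7  59.3  31.3   0.8]
  foot [ 516.  -129.8  116.2  115.1   87. ] ring [ 0.5151 -0.1304  0.0415] post 91534 [ 0.4885 -0.1308  0.36  ] ang -179.1
  z [4876 2746  278 1076 1066  321  193  993 1622    6    7    4    5    6
    5   10   95   64]
```

```bash
python3 - <<'E'
from h import *
A=np.radians(90.5);q=down(A);q2=down(A-np.radians(3.5))
move_gripper(0.07)
move_ptp((0.480,0.158,0.11),q)
print("down",servo_line((0.480,0.158,0.027),rate=0.12,contact_N=8))
move_gripper(0.0); print("gap",current_finger_gap(),current_grip_force())
servo_line((0.480,0.158,0.15),rate=0.2)
print("lift",current_finger_gap(),current_clock())
move_ptp((0.5155,-0.130,0.15),q2); sleep(.2)
c=capture("scene");cv2.imwrite("pics/held.png",cv2.resize(c["image"][200:380,260:500],(640,480)))
c=capture("top");cv2.imwrite("pics/held2.png",c["image"][150:330,360:600])
W=cloud(c);print(current_clock())
E
```

```text
down False
gap 0.029574541523500072 29.99591052532196
lift 0.02907154944890602 8.55
9.9667
```

View pics/held.png

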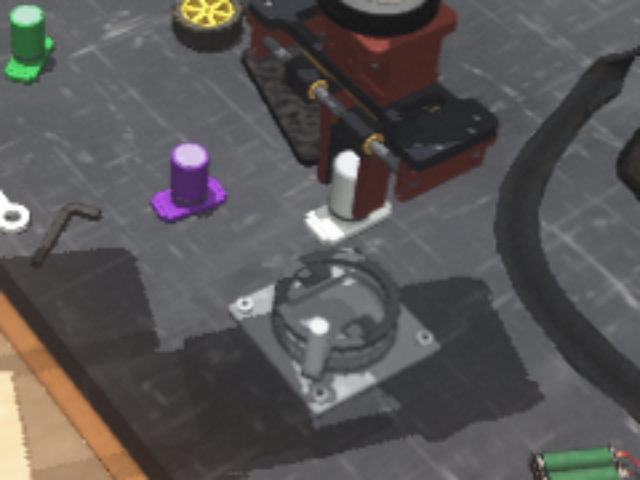

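The lens hangs upright in the gripper over the barrel at about (345,200) in the crop, with its ears parallel to the pocket. Lower it.

```bash
python3 - <<'E'
from h import *
servo_line((0.5155,-0.130,0.07),rate=0.12)
print("hit",servo_line((0.5155,-0.130,0.045),rate=0.03,contact_N=4),current_position(),current_force())
move_gripper(0.055); sleep(.1)
servo_line((0.5155,-0.130,0.17),rate=0.2)
move_ptp((0.44,0.0,0.25),current_orientation()); sleep(.3)
from fit import *
for n in ["scene","top"]:
    c=capture(n);W=cloud(c);P=near(W,(0.5155,-0.13),0.04);t=P[P[:,2]>.066]
    print(n,len(t),t.mean(0).round(4),((t.min(0)+t.max(0))/2).round(4),t.max(0).round(4))
    f=near(W,(0.5155,-0.13),0.085);p=f[f[:,2]>.079];p=p[np.hypot(p[:,0]-.5155,p[:,1]+.13)>.05];print("post",len(p),p.mean(0).round(4))
    if n=="top":cv2.imwrite("pics/seat.png",cv2.resize(c["image"][190:280,400:520],(640,480)))
print(current_clock())
E
```

```text
hit True [ 0.51518716 -0.12967526  0.04695712] [0.30759753 0.63046711 4.61324485]
scene 179 [ 0.5135 -0.134   0.0724] [ 0.5152 -0.1327  0.0716] [ 0.5309 -0.1174  0.0772]
post 547 [ 0.4586 -0.0871  0.412 ]<stdin>:10: RuntimeWarning: Mean of empty slice.
  ret = um.true_divide(
Traceback (most recent call last):
ValueError: zero-size array to reduction operation minimum which has no identity
```

Contact came at TCP z 0.047. The scene camera puts the lens top at z 0.072 and its centre at about (0.515,-0.132), so it's seated. Next, pinch the post and lead it round.

```bash
python3 - <<'E'
from h import *
C=np.array([0.5155,-0.130])
def pose(deg,z):
    a=np.radians(deg);p=C+.066*np.array([np.cos(a),np.sin(a)])
    return (*p,z),down(a-np.pi/2)
move_gripper(0.045)
p,q=pose(215.7,0.16); move_ptp(p,q); print(current_joint_pos()[5].round(2))
p,q=pose(215.7,0.054); print(servo_line(p,rate=0.12,contact_N=8))
move_gripper(0.0); print("gap",current_finger_gap(),current_force().round(1) if hasattr(current_force(),'round') else current_force())
for d in np.r_[np.arange(206,140,-10),137,134.5]:
    p,q=pose(d,0.054); h=servo_line(p,q,rate=0.06,contact_N=20)
    print(d,h,np.round(current_force(),1),np.round(current_position(),4))
    if h: break
print(current_clock(),current_finger_gap())
E
```

```text
-2.68
False
gap 0.013417028078781246 [ 0.4 -0.7  2.3]
206.0 False [ 0.9  1.1 -2.3] [ 0.4561 -0.1586  0.0539]
196.0 False [ 2.6  1.7 -7.8] [ 0.4521 -0.1481  0.0537]
186.0 False [  3.7   1.7 -14.1] [ 0.4499 -0.1368  0.0535]
176.0 False [  5.2   2.7 -20. ] [ 0.4496 -0.1253  0.0532]
166.0 False [  4.7   1.  -22.4] [ 0.4512 -0.114   0.0529]
156.0 False [  4.2  -0.3 -23.6] [ 0.4545 -0.1033  0.0527]
146.0 False [  3.5  -0.8 -28.1] [ 0.4597 -0.0932  0.0524]
137.0 False [  4.3  -0.9 -29.8] [ 0.4658 -0.085   0.0522]
134.5 False [  4.9  -1.1 -30. ] [ 0.4676 -0.083   0.0521]
20.025 0.01326570181259658
```

```bash
python3 - <<'E'
from fit import *
move_gripper(0.04); p=np.array(current_position())
servo_line((p[0],p[1],0.17),rate=0.15)
move_ptp((0.45,0.2,0.25),current_orientation()); sleep(.3)
for n in ["scene","top"]:
    c=capture(n);W=cloud(c);P=near(W,(0.5155,-0.13),0.03);t=P[(P[:,2]>.066)&(P[:,2]<.1)]
    if len(t): print(n,len(t),t.mean(0).round(4),((t.min(0)+t.max(0))/2).round(4))
    p=near(W,(0.467,-0.085),0.03);p=p[(p[:,2]>.074)&(p[:,2]<.1)]
    if len(p): m=p.mean(0);print("post",len(p),m.round(4),np.degrees(np.arctan2(m[1]+.13,m[0]-.5155)))
    x=c["image"][190:280,400:520] if n=="top" else c["image"][270:375,320:460]
    cv2.imwrite(f"pics/end_{n}.png",cv2.resize(x,(400,300)))
cv2.imwrite("pics/end.png",np.hstack([cv2.imread(f"pics/end_{n}.png") for n in ["scene","top"]]))
print(current_clock())
E
```

```text
scene 178 [ 0.5138 -0.1339  0.0722] [ 0.5146 -0.1317  0.0713]
post 43 [ 0.4665 -0.088   0.0798] 139.40070491377307
top 200 [ 0.5173 -0.1292  0.0727] [ 0.5178 -0.1303  0.0717]
post 46 [ 0.4696 -0.0833  0.08  ] 134.48236309516238
23.0917
```

View pics/end.png

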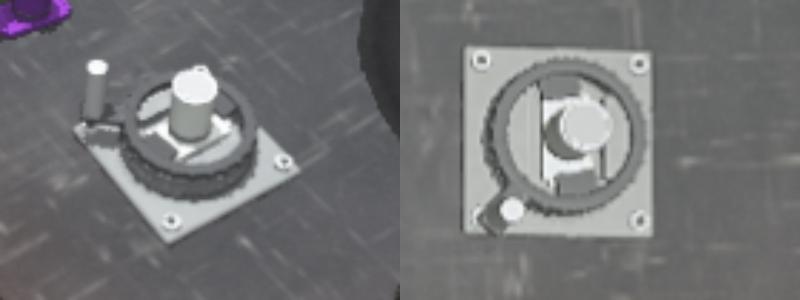

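The post is at about 137° in world, which is the stop. The jaws lie over both ears, and the lens is upright and centred.

```bash
python3 -c "
from bench import *
print(close_job())"
```

```text
the job is handed in; nothing more can be done
None
```

The eared lens is seated upright in the barrel, the ring is turned clockwise to its stop with its jaws over both ears, and the job was handed in with the gripper clear at about 23 s; no verdict came back.

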